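# Fit the tube wheel on the leaning rotator shaft

## Task

Pick up the tube wheel by its round black grip and fit it on the leaning shaft of the tube rotator, hub side first. Press and turn it until the slots of its hub drop over the shaft's cross pin and the hub sits fully home on the shoulder, then let go and leave the other loose things where they are.

Things in the scene. Friction and masses are not known exactly. Their poses are not given: they have to be found in the camera images.
- wheel: The loose tube wheel, 0.35 kg, standing on its hub on the worktop, 62 mm high. Origin: centre of the hub's underside; z is its axis, from hub to grip. Upward: aluminium castellated hub, 59 mm across, z 0 to 12 mm; aluminium plate 130 mm across, z 12 to 20 mm, with twelve dark round marks; black round grip 44 mm across, z 20 to 62 mm, closed on top.
- grip (a point): The point on the wheel's axis where to hold it: the middle of the round grip, 43 mm above the hub's underside, 23 mm above the plate's top. Turns with the wheel.
- bore (a point): Mouth of the wheel's bore, centre of the hub's underside. The bore is blind, 18.5 mm across, 52 mm deep. Six radial slots, 11 mm wide and 12 mm deep, open below and outward, cut the hub every 60 degrees, the first along the wheel's x axis.
- rotator: The tube rotator, fixed: white base 170 x 150 mm, two aluminium cheeks up to z = 112 mm, between them a round grey motor head 94 mm across whose shaft leans 35 degrees from the vertical, toward the rotator's front (-x). Origin: centre of the base's underside; z is up.
- seat (a point): Centre of the top face of the steel shoulder (48 mm across) on which the hub rests when home. z points out along the shaft (35 degrees from vertical, to the front and up), y is level; the frame does not turn with the shaft. Wheel home: its origin here, its z along this z. With its slots off the pin the wheel rests 10 mm too high.
- shaft_tip (a point): The tip of the shaft, 38 mm out from the seat along its z. The shaft is 16 mm across up to 30 mm from the seat, then tapers to 6 mm at the tip.
- pin (a point): Middle of the steel cross pin that stands straight through the shaft, 6.5 mm out from the seat: 7 mm thick, 44 mm long, its top 10 mm above the shoulder. Its angle about the shaft varies and this frame does not show it. A hub slot meets it every 60 degrees of turn, give or take about 5 degrees. Gearing holds the shaft: it turns only under more than about 0.8 N m.
- jar: Bystander: a clear jar with a red lid, 65 mm across and 99 mm high, loose and upright. Origin: centre of its underside.
- petri_dish: Bystander: a petri dish, 59 mm across and 14 mm high, loose. Origin: centre of its underside.
- screwdriver: Bystander: a screwdriver with a red handle, 187 mm long, 29 mm high, lying loose. Origin: middle of its underside.

How it is judged:
By the outcome, as a careful person would: the job done as asked, in the order asked, and still so for the second after the job is handed in, with the robot touching nothing.
It also fails if it takes over 58 s, if anything falls off the work surface, if the arm or the gripper's body presses on something with over 40 N, if the wrist force passes 120 N, or if a joint passes its speed limit or range.

## Robot

A 6-joint arm with a two-finger parallel gripper is mounted at the origin on a cart in front of the work surface, level with it; the furniture and walls round the work are solid. World frame = base frame: x ahead of the robot, y to its left, z up, the work surface at z = 0. Lengths are in mm, angles in rad, forces in N, time in s.
With the tool pointing down it reaches from about 300 to 775 mm from the base axis. Payload 14.6 kg.
Tool frame: the origin (TCP) lies at the centre of the arm's flange, where the gripper is bolted on; the fingertips stand 173 mm ahead of it and the grasp point (between the pads) lies 155 mm ahead of it; z points along the fingers, y is the line along which they close (so a half turn about z gives the same grasp; the last joint's range is limited). The gripper opens to 85 mm and grips with 20 to 120 N. Pads are 22 mm wide; open, the fingers measure 114 mm over their backs; the gripper's body (76 mm by 85 mm) begins 54 mm behind the grasp point. The pads swing forward as they close: fully open they stand 13 mm farther back than shut.
Start: joints at [1.096, 0.3, 1.521, -0, 1.321, -0.067], TCP at [218.122, 504.89, 404.681] pointing down, gripper open.
Joint ranges: [-3.03, 3.03], [-0.79, 2.21], [0.23, 2.52], [-1.04, 4.18], [0, 3.07], [-2.55, 2.55]. Speed limits (rad/s): [2.22, 2.22, 2.57, 3.14, 3.14, 3.14].

## Interface

Orientations are given as a unit quaternion [w, x, y, z].
In Python, from rig import bot, eyes gives the robot as it stands. Calls block until the motion is done:
- bot.move_to(position, orientation): joint-space move of the TCP to a pose.
- bot.servo_line(position, attitude=None, speed=150, until_force=None): straight line of the TCP; attitude=None keeps the orientation; speed is the mean speed in mm/s. With until_force (N) it stops when the force on the tool has changed by that much, and returns True; else False.
- bot.move_joints(angles): joint-space move.
- bot.move_gripper(opening, grip_force=None): finger opening in mm; grip_force is the grip in N (None keeps the last); returns when the fingers have stopped.
- bot.dwell(seconds).
- bot.ik(position, orientation): joint angles nearest the present ones, or None.
- eyes.read_camera(name): name is "scene" or "side" or "wrist"; returns a dict with "image" (480x640x3 uint8, blue, green, red), "depth" (480x640 float32, mm along the optical axis (not along the pixel's ray), 0 where there is no reading), "fovy" (degrees; the focal length in pixels is half the picture's height over the tangent of half this angle, whatever the lens; pixels are square), "cx", "cy" (the principal point, pixels), "eye" and "attitude" of the camera in the world; the wrist camera has in their place "mount" (4x4, takes a point from camera to tool coordinates, whose origin is the TCP and whose axes are the flange's). Camera axes: x right, y down, z forward; pixel columns grow to the right and rows downward; lengths in mm; the calibration is good to about 2 mm. A picture is of the moment at which its call begins: read the wrist's pose just before it.
A pose or a line that the arm cannot do raises bot.MotionError and nothing moves.
- bot.finish_job(): hands the job in; it is judged then, once.
Trained networks look in the newest picture that a camera, given by its name, has taken for a name from the list of things; names that differ only in an ending like _2 or _b are one class to them, and where a whole thing is asked for, a point or a joint stands for the part that bears it (a point fixed in the world has none). Each returns a list of dicts, best first, with "p" (0 to 1); they miss things now and then, are a little off and sometimes report something else, mostly with a low value. They report only what shows in the picture. A call takes as long as a camera call.
- eyes.look_for(camera, target): "pixel" ([row, column] in pixels, amid what is visible of it).
- eyes.trace(camera, target): "pixels" (480x640 bool, what is visible of it) and "pixel" ([row, column] in pixels, amid what is visible of it).
Readings, each from a call of its own:
- bot.read_clock(): time.
- bot.read_joint_positions(): joint angles.
- bot.read_qvel(): joint speeds.
- bot.read_effort(): joint torques, N m.
- bot.read_ee_pos(): TCP position.
- bot.read_tool_rot(): TCP orientation.
- bot.read_ft_force(): force on the tool from outside, world axes, zero at the start.
- bot.read_moment(): the same for the moment, N m.
- bot.read_grip_width(): finger opening in mm.
- bot.read_grip_force(): force on a finger pad.
Only numpy, scipy, OpenCV 4.12 (cv2) and the standard library are available. Lean on these libraries where they do the work, as an engineer would, in place of code of your own. Each camera call takes 0.05 s, during which the arm holds its last target. There are 200 camera calls.

## Working session

There is one attempt and no reset: what is moved stays moved. The work goes in short steps, each a Python script; the robot and the scene stay as the last script left them, time stands still between calls to the robot, and variables do not carry over. Pictures are saved under pics/ and viewed, at most 10 in all, crops included, and the job is handed in when it is done.

```bash
mkdir -p pics; ls
cat > h.py <<'E'
from rig import bot, eyes
import numpy as np, cv2
from scipy.spatial.transform import Rotation as R
def q2R(q): return R.from_quat([q[1],q[2],q[3],q[0]]).as_matrix()
def R2q(M):
    q=R.from_matrix(M).as_quat(); return [q[3],q[0],q[1],q[2]]
def att(a):
    a=np.array(a,float); return a if a.shape==(3,3) else q2R(a)
def cloud(name):
    if name=="wrist":
        p=np.array(bot.read_ee_pos());Rt=att(bot.read_tool_rot())
    c=eyes.read_camera(name); d=c["depth"]; f=240/np.tan(np.radians(c["fovy"])/2)
    v,u=np.mgrid[:480,:640]
    P=np.stack([(u-c["cx"])/f*d,(v-c["cy"])/f*d,d],-1)
    if name=="wrist":
        m=np.array(c["mount"]); P=P@m[:3,:3].T+m[:3,3]; P=P@Rt.T+p
    else: P=P@att(c["attitude"]).T+np.array(c["eye"])
    P[d<=0]=np.nan
    return c,P
E
python3 - <<'E'
from h import *
ims=[]
for n in ["scene","side"]:
    c,P=cloud(n); np.save(f"pics/{n}.npy",P); print(n,c["eye"],c["attitude"],c["fovy"],c["cx"],c["cy"])
    im=c["image"].copy()
    for t in ["wheel","rotator","jar","petri_dish","screwdriver","grip"]:
        r=eyes.trace(n,t)
        for k in r[:2]:
            Q=P[k["pixels"]]; Q=Q[~np.isnan(Q[:,0])]
            print(t,round(k["p"],2),np.round(k["pixel"]),len(Q),np.round(np.nanmedian(Q,0)) if len(Q) else None,np.round(np.percentile(Q,[2,98],axis=0)).tolist() if len(Q) else None)
    cv2.imwrite(f"pics/{n}.png",im)
print(bot.read_clock())
E
```

```text
pics
rig.py
scene [ 159.55159693 -570.75660733  556.92692953] [-0.49163395  0.83474021 -0.21687326  0.12029476] 54.11368630869621 316.8990082969024 237.82189365380842
wheel 0.66 [356. 375.] 3877 [ 498. -126.   21.] [[449.0, -173.0, 14.0], [567.0, -56.0, 64.0]]
rotator 0.77 [238. 282.] 4189 [518. 255.  56.] [[442.0, 199.0, 9.0], [610.0, 336.0, 140.0]]
jar 0.93 [248. 388.] 1493 [689.  87.  67.] [[672.0, 75.0, 5.0], [725.0, 129.0, 101.0]]
petri_dish 0.81 [306. 242.] 623 [372. 122.  11.] [[346.0, 100.0, 1.0], [401.0, 157.0, 14.0]]
screwdriver 0.54 [221. 332.] 255 [700. 346.  23.] [[691.0, 307.0, 2.0], [727.0, 388.0, 31.0]]
grip 0.78 [359. 378.] 3883 [ 498. -127.   21.] [[449.0, -173.0, 14.0], [566.0, -55.0, 64.0]]
side [ 492.68219444 -563.6047708   724.08183077] [-0.41140475  0.91074504 -0.03058587  0.01881752] 48.414876672191255 329.3470975109451 243.47594007429748
wheel 0.79 [400. 313.] 5175 [ 509. -125.   19.] [[453.0, -173.0, 16.0], [568.0, -56.0, 62.0]]
jar 0.93 [276. 417.] 1978 [699.  84.  73.] [[674.0, 73.0, 5.0], [731.0, 127.0, 99.0]]
petri_dish 0.87 [294. 234.] 673 [377. 123.  10.] [[351.0, 100.0, 1.0], [402.0, 155.0, 12.0]]
screwdriver 0.74 [210. 395.] 387 [706. 343.  21.] [[694.0, 234.0, -1.0], [720.0, 387.0, 28.0]]
grip 0.56 [403. 319.] 5153 [ 510. -125.   19.] [[453.0, -173.0, 16.0], [568.0, -56.0, 62.0]]
0.7
```

View pics/scene.png

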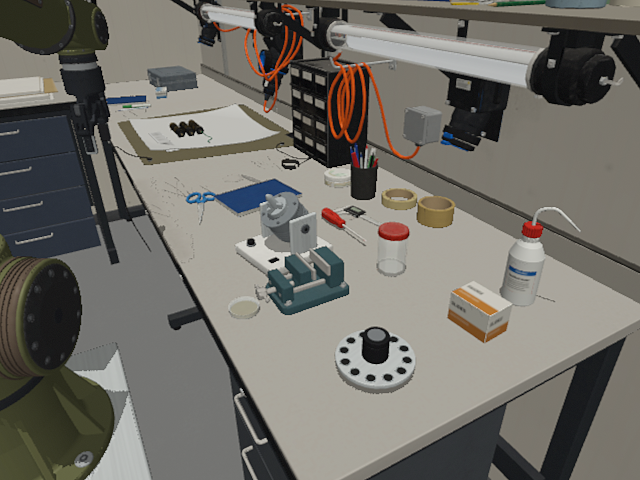

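View pics/side.png

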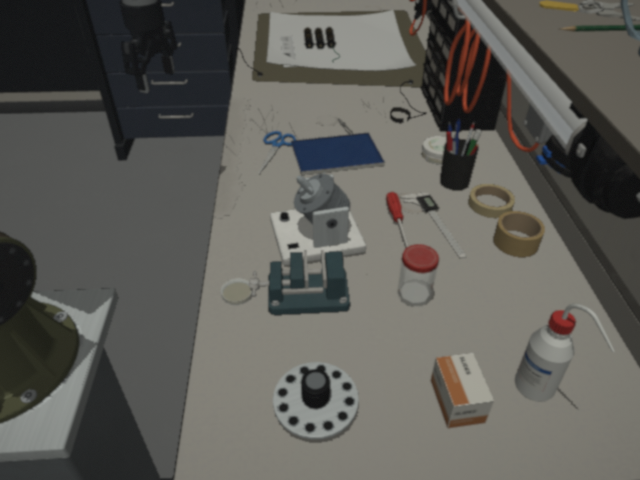

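The scene picture shows the wheel at about (359,376), the rotator at (235,285) with its shaft up-left, and a vise just in front of it in y; jar, dish and screwdriver stand clear. The side picture agrees. Next, a wrist view along the shaft.

```bash
cat >> h.py <<'E'
def toolR(d,yref):
    z=np.array(d,float)/np.linalg.norm(d); y=np.array(yref,float); y-=z*(y@z); y/=np.linalg.norm(y)
    return np.stack([np.cross(y,z),y,z],1)
E
python3 - <<'E'
from h import *
R0=att(bot.read_tool_rot()); print(np.round(R0,2).tolist())
c=eyes.read_camera("wrist"); print(np.round(c["mount"],3).tolist(),c["fovy"],c["cx"],c["cy"])
a=np.radians(35); d=[np.sin(a),0,-np.cos(a)]
for y in ([0,1,0],[0,-1,0],[1,0,0],[-1,0,0]):
    M=toolR(d,y)
    for p in ([300,265,420],[386,265,292]):
        q=bot.ik(p,R2q(M)); print(y,p,None if q is None else np.round(q,2))
    M=toolR([0,0,-1],y); q=bot.ik([508,-117,198],R2q(M)); print(None if q is None else np.round(q,2))
E
```

```text
[[-0.92, 0.4, 0.0], [0.4, 0.92, 0.0], [-0.0, 0.0, -1.0]]
[[0.002, -0.962, -0.273, 68.179], [1.0, 0.002, 0.0, -0.569], [0.0, -0.273, 0.962, 29.782], [0.0, 0.0, 0.0, 1.0]] 65.59224249937235 319.60408952659105 240.13645176584976
[0, 1, 0] [300, 265, 420] [ 0.7  -0.12  1.97 -0.51  0.86 -0.62]
[0, 1, 0] [386, 265, 292] [ 0.57  0.21  1.96 -0.65  0.53 -0.5 ]
[-0.3   0.51  1.77 -0.    0.86 -1.87]
[0, -1, 0] [300, 265, 420] [ 0.7  -0.12  1.97 -0.51  0.86  2.52]
[0, -1, 0] [386, 265, 292] None
[-0.3   0.51  1.77 -0.    0.86  1.27]
[1, 0, 0] [300, 265, 420] [ 0.7  -0.12  1.97 -0.51  0.86  0.95]
[1, 0, 0] [386, 265, 292] [ 0.57  0.21  1.96 -0.65  0.53  1.07]
[-0.3   0.51  1.77 -0.    0.86 -0.3 ]
[-1, 0, 0] [300, 265, 420] [ 0.7  -0.12  1.97 -0.51  0.86 -2.19]
[-1, 0, 0] [386, 265, 292] [ 0.57  0.21  1.96 -0.65  0.53 -2.08]
None
```

Run:
```python
from h import *
a=np.radians(35); d=[np.sin(a),0,-np.cos(a)]
bot.move_to([325,265,365],R2q(toolR(d,[0,1,0]))); bot.dwell(.3)
c,P=cloud("wrist"); np.save("pics/w1.npy",P); cv2.imwrite("pics/w1.png",c["image"])
for t in ["rotator","seat","shaft_tip","pin"]:
    for k in eyes.look_for("wrist",t)[:2]:
        r,q=np.round(k["pixel"]).astype(int); print(t,round(k["p"],2),r,q,P[r,q])
print(bot.read_clock(),bot.read_ft_force())
```

```text
rotator 0.63 184 334 [536.74653713 278.98741977  25.81696475]
seat 0.63 246 340 [513.80848297 280.58753578 121.82029086]
shaft_tip 0.72 248 343 [514.01584686 282.85703365 123.62361596]
pin 0.84 242 339 [510.79850201 279.73403026 120.25788955]
2.4833 [0.67090187 0.49481624 0.01160606]
```

View pics/w1.png

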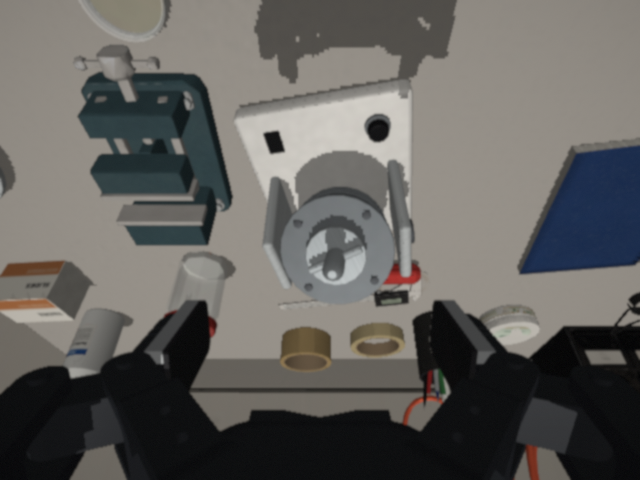

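The wrist view shows the motor head centred near (250,337), the light shoulder, the shaft tip at (268,332), and the pin running from (270,308) to (236,366). Now I'll fit the planes.

```bash
cat > fit.py <<'E'
from h import *
from scipy.optimize import least_squares
def fit(P,c0,verbose=1):
    a=np.radians(35)
    Q=P[~np.isnan(P).any(-1)]; Q=Q[np.linalg.norm(Q-c0,axis=1)<75]
    n=np.array([-np.sin(a),0,np.cos(a)]); c=np.array(c0,float); 
    for it in range(8):
        e=Q-c; h=e@n; r=np.linalg.norm(e-h[:,None]*n,axis=1)
        m=(r>27)&(r<46)&(abs(h)<(15 if it<2 else 4 if it<4 else 2.))
        S=Q[m]; s0=S.mean(0); nn=np.linalg.svd(S-s0,full_matrices=False)[2][2]; n=nn*np.sign(nn[2]); 
        c=c+n*((s0-c)@n)
        # centre: disc edge, by max radius per angle
        e=Q-c; h=e@n; k=(abs(h)<2.5); e=e[k]-h[k][:,None]*n
        u=np.cross([0,0,1],n); u/=np.linalg.norm(u); v=np.cross(n,u)
        X=np.stack([e@u,e@v],1); X=X[np.linalg.norm(X,axis=1)<56]
        th=np.arctan2(X[:,1],X[:,0]); b=((th+np.pi)/(2*np.pi)*48).astype(int)
        E=np.array([X[b==i][np.linalg.norm(X[b==i],axis=1).argmax()] for i in range(48) if (b==i).any()])
        s=least_squares(lambda q:np.hypot(E[:,0]-q[0],E[:,1]-q[1])-q[2],[0,0,46],loss="soft_l1").x
        c=c+u*s[0]+v*s[1]
    e=Q-c; h=e@n; r=np.linalg.norm(e-h[:,None]*n,axis=1)
    return n,c,u,v,s[2],e,h,r
E
python3 - <<'E'
from fit import *
P=np.load("pics/w1.npy"); n,c,u,v,rad,e,h,r=fit(P,[512,280,110])
print("n",n,"tilt",np.degrees(np.arccos(n[2])),"yaw",np.degrees(np.arctan2(-n[1],-n[0])),"c",c,"rad",rad)
for lo in range(0,26,3):
    m=(r>lo)&(r<lo+3)&(h>-5); print(lo,m.sum(),np.round(np.percentile(h[m],[10,30,50,70,90,98]),1))
x,y=e@u,e@v
m=(h>0)&(r<24); print("hist",np.histogram(h[m],bins=np.arange(0,50,2)))
hs=15
for lo,hi in ((12,20),(20,30),(30,38),(38,46)):
    m=(h>lo)&(h<hi)&(r<30); print(lo,m.sum(),x[m].mean().round(1),y[m].mean().round(1))
D=np.load("pics/scene.npy")
n2,c2,_,_,r2,*_ =fit(D,[512,280,110]); print("scene",n2,c2,r2)
D=np.load("pics/side.npy")
n2,c2,_,_,r2,*_ =fit(D,[512,280,110]); print("side",n2,c2,r2)
E
```

```text
n [-0.56302813 -0.10584739  0.81963141] tilt 34.95208617600217 yaw 10.64714096777667 c [527.48004727 278.2072122  117.07378507] rad 46.77946032482056
0 60 [49.  49.5 49.8 50.4 50.7 51.3]
3 167 [44.8 45.8 46.7 47.8 48.9 50.1]
6 453 [12.3 21.6 32.  41.  43.7 44.8]
9 225 [11.2 11.7 12.2 13.  21.3 22.2]
12 313 [11.2 11.7 12.2 13.  21.3 22.5]
15 405 [11.3 11.8 12.2 12.7 20.9 22.2]
18 535 [11.2 11.8 12.1 12.7 20.5 22. ]
21 792 [ 2.3 10.6 11.5 12.  12.7 20.3]
24 426 [-0.9 -0.3  0.   0.3  0.8  1.3]
hist (array([ 37,  36,  31,  34,  36, 971, 860,  14,  18,  64, 221,  64,  15,
        23,  14,  20,  17,  20,  21,  19,  29,  91,  86,  68]), array([ 0,  2,  4,  6,  8, 10, 12, 14, 16, 18, 20, 22, 24, 26, 28, 30, 32,
       34, 36, 38, 40, 42, 44, 46, 48]))
12 956 -1.0 -3.1
20 337 -1.4 -1.9
30 78 -1.9 -5.5
38 225 -1.0 -2.7
scene [-0.56620393 -0.10400372  0.8176774 ] [523.47034838 278.7502716  116.60351821] 46.243820145831805
side [-0.56266163 -0.10961373  0.81938801] [526.31162406 277.02240441 114.47060366] 46.53402098184595
```

Run:
```python
from fit import *
import json
P=np.load("pics/w1.npy"); n,c,u,v,rad,e,h,r=fit(P,[512,280,110])
x,y=e@u,e@v
m=(h>49)&(r<8); print("tip",m.sum(),x[m].mean(),y[m].mean(),np.ptp(x[m]),np.ptp(y[m]))
m=(h>19.5)&(h<23.5)&(r>9)&(r<23); X=np.stack([x[m],y[m]],1); mu=X.mean(0); w=np.linalg.svd(X-mu,full_matrices=False)[2][0]
print("pin",m.sum(),mu,np.ptp((X-mu)@w),"angle about n from u",np.degrees(np.arctan2(w[1],w[0])),np.percentile(h[m],[20,80]),n)
m=(h>10)&(h<13.5)&(r<26); X=np.stack([x[m],y[m]],1); s=cv2.minEnclosingCircle(X.astype(np.float32)); print("shoulder",s, np.median(h[m]))
t=att(bot.read_tool_rot())
M=toolR([0,0,-1],[1,0,0])
bot.move_to([508,-115,350],R2q(M)); bot.dwell(.3)
cc,W=cloud("wrist"); np.save("pics/w2.npy",W); cv2.imwrite("pics/w2.png",cc["image"])
Q=W[~np.isnan(W).any(-1)]; Q=Q[np.linalg.norm(Q[:,:2]-[508,-115],axis=1)<90]
for lo,hi in ((57,68),(16,25)):
    S=Q[(Q[:,2]>lo)&(Q[:,2]<hi)]; print(lo,len(S),np.median(S[:,2]),cv2.minEnclosingCircle(S[:,:2].astype(np.float32)),S[:,:2].mean(0))
print(bot.read_clock(), bot.read_joint_positions())
```

```text
tip 68 -0.1345140237877529 -0.11604893193828252 6.765535689939833 7.427310893745082
pin 259 [-1.09398823 -0.66308066] 43.855917147378236 angle about n from u 17.24836069375595 [20.51229508 21.92647392] [-0.56302813 -0.10584739  0.81963141]
shoulder ((0.24889907240867615, 0.012808606028556824), 24.09831428527832) 11.941705407872583
57 2819 63.35234383525864 ((512.7996826171875, -113.1164779663086), 21.93592643737793) [ 512.73232251 -112.02676589]
16 15722 21.253165884022707 ((512.5787353515625, -113.21868896484375), 64.98929595947266) [ 512.59533058 -108.0461732 ]
4.3 [-2.92149693e-01  2.87688329e-01  1.66938458e+00 -6.59037109e-05
  1.18432569e+00 -2.92955516e-01]
```

View pics/w2.png

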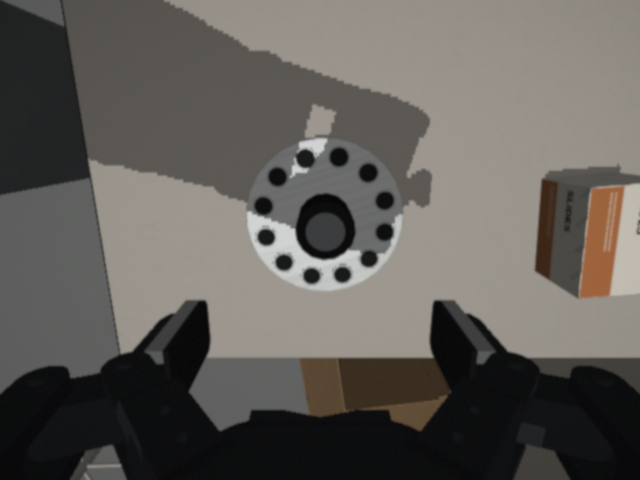

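The wheel is centred at about (215,325) and clear of everything, and it agrees with the circle fits. Grasp it.

Run:
```python
from h import *
bot.servo_line([512.7,-113.2,260],speed=200)
hit=bot.servo_line([512.7,-113.2,200],speed=80,until_force=8); print(hit,bot.read_ee_pos())
bot.move_gripper(20,grip_force=80); print(bot.read_grip_width(),bot.read_grip_force(),bot.read_ft_force())
bot.servo_line([512.7,-113.2,420],speed=200); bot.dwell(.2)
print(bot.read_grip_width(),bot.read_ft_force(),bot.read_moment())
c=eyes.read_camera("side"); cv2.imwrite("pics/s2.png",c["image"][0:480])
print(bot.read_clock())
```

```text
False [ 512.84563945 -113.23850557  200.39778786]
41.79790948437532 80.1015298339189 [-4.70652674  0.22794309  6.45036985]
42.015871576580714 [-0.05835907 -0.22938944 -2.54121044] [ 0.04205025  0.01866126 -0.00733832]
7.775
```

View pics/s2.png

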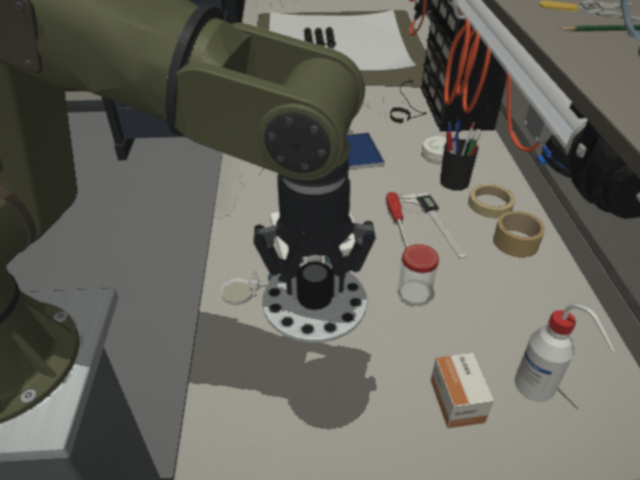

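Held upright. Now I measure how the wheel sits in the hand with the wrist camera; holding the viewing roll cancels calibration error.

Run:
```python
from h import *
from scipy.optimize import least_squares
n=np.array([-0.563,-0.1058,0.8196]); n/=np.linalg.norm(n); seat=np.array([527.4,278.2,117.1])+12*n
M=toolR(-n,[0,1,0]); 
p=seat+n*(198+38+60)
bot.move_to([400,100,480],R2q(toolR([0,0,-1],[0.7,.7,0])))
bot.move_to(p,R2q(M)); bot.dwell(.3)
p=np.array(bot.read_ee_pos()); Rt=att(bot.read_tool_rot())
c,P=cloud("wrist"); cv2.imwrite("pics/w3.png",c["image"])
T=(P-p)@Rt   # tool coords
np.save("pics/w3.npy",T)
Q=T[~np.isnan(T).any(-1)]
# plate top nominally at tool z = 155+23+2=180
S=Q[(abs(Q[:,2]-178)<12)&(np.hypot(Q[:,0],Q[:,1])<75)]
for i in range(5):
    s0=S.mean(0); k=np.linalg.svd(S-s0,full_matrices=False)[2][2]; k*=np.sign(k[2]); S=S[abs((S-s0)@k)<2]
print("plate normal",k,"n",len(S),s0)
X=S[:,:2]; H=cv2.convexHull(X.astype(np.float32))[:,0]
th=np.arctan2(X[:,1],X[:,0]); b=((th+np.pi)/(2*np.pi)*60).astype(int)
E=np.array([X[b==i][np.hypot(*X[b==i].T).argmax()] for i in range(60) if (b==i).sum()>5])
s=least_squares(lambda q:np.hypot(E[:,0]-q[0],E[:,1]-q[1])-65,[0,0],loss="soft_l1").x
print(s,np.round(np.hypot(*(E-s).T),1),"z at centre",s0[2]-((s-s0[:2])@k[:2])/k[2])
print(bot.read_clock(),bot.read_joint_positions(),bot.read_ft_force())
c=eyes.read_camera("scene"); 
cv2.imwrite("pics/s3.png",c["image"])
```

```text
plate normal [ 0.0024542  -0.0090398   0.99995613] n 38467 [ 22.40929835  -1.45842316 179.66938589]
[ 0.36674931 -1.15117962] [64.3 62.8 62.5 64.4 64.3 63.3 48.6 64.3 64.6 64.6 64.9 64.3 64.6 64.3
 64.5 64.3 64.5 64.2 64.5 64.3 64.5 64.3 64.6 64.4 64.5 64.3 64.5 64.5
 64.2 64.5 64.1 64.6 64.2 64.4 64.3 64.5 64.4 64.4 64.4 64.7 64.4 64.7
 64.5 64.3 65.  64.  62.4 65.1 64.4 62.7 62.9 63.2] z at centre 179.72626261714328
9.9167 [ 0.55483505 -0.00297997  1.98674711 -0.36891582  0.61250727 -0.80323677] [ 0.72157302 -0.22205141 -2.58292899]
```

View pics/w3.png

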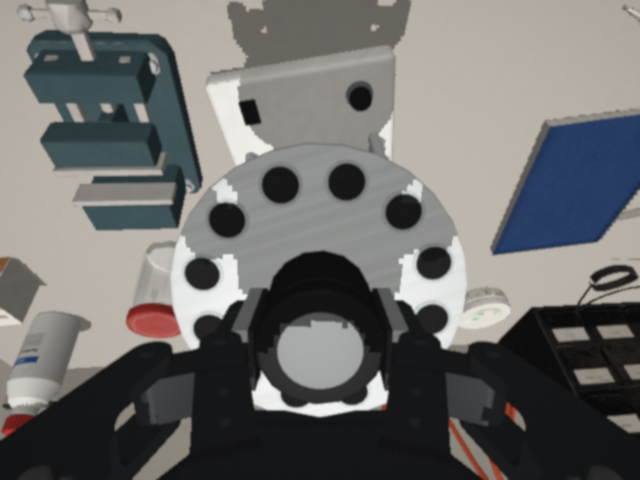

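View pics/s3.png

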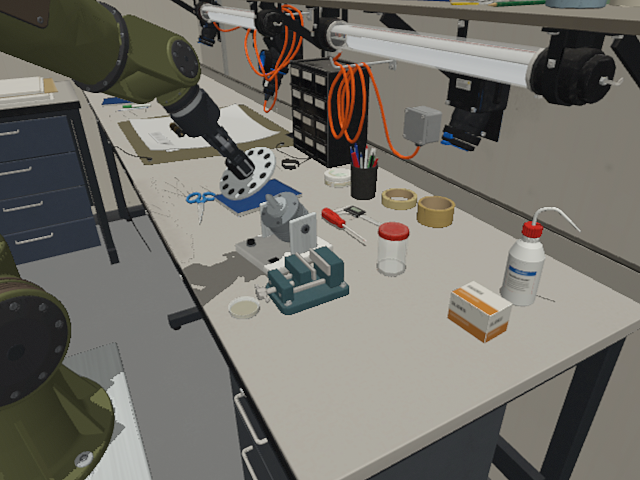

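The wheel is square in the hand (offset 0.4, −1.2 mm), and the scene picture shows it above the shaft, clear of the vise. Insert guarded.

```bash
cat > place.py <<'E'
from h import *
n=np.array([-0.56303,-0.10585,0.81963]); n/=np.linalg.norm(n); seat=np.array([527.4,278.2,117.1])+12*n
o=np.array([0.4,-1.3,199.7])
B=toolR(-n,[0,1,0])
u=np.cross([0,0,1],n); u/=np.linalg.norm(u); v=np.cross(n,u)
def pose(s,phi=0,off=(0,0)):   # phi deg about n; wheel origin at seat+s*n
    M=R.from_rotvec(n*np.radians(phi)).as_matrix()@B
    return list(seat+s*n+u*off[0]+v*off[1]-M@o), R2q(M)
def where():
    M=att(bot.read_tool_rot()); w=np.array(bot.read_ee_pos())+M@o-seat
    return np.round([w@u,w@v,w@n],2)
def fa():
    f=np.array(bot.read_ft_force()); return np.round([f@u,f@v,f@n],1)
E
python3 - <<'E'
from place import *
p,q=pose(44); bot.servo_line(p,q,speed=120); bot.dwell(.2); print(where(),fa())
p,q=pose(14); hit=bot.servo_line(p,q,speed=40,until_force=8); print(hit,where(),fa())
if not hit:
    p,q=pose(0); hit=bot.servo_line(p,q,speed=20,until_force=8); print(hit,where(),fa())
print(bot.read_moment(),bot.read_clock())
E
```

```text
[-0.14  0.49 44.69] [ 0.  -1.2 -1.4]
False [-0.02  0.08 14.09] [ 0.5 -0.8 -2.4]
True [-0.09  0.26  9.7 ] [ 0.3 -0.5  9. ]
[-0.05032423  0.35939147 -0.02747906] 12.0333
```

Run:
```python
from place import *
ok=False
for i in range(1,18):
    phi=-4*i
    p,q=pose(10.0,phi); bot.servo_line(p,q,speed=20)
    p,q=pose(6.5,phi); hit=bot.servo_line(p,q,speed=15,until_force=10)
    w=where(); print(phi,hit,w,fa(),round(bot.read_clock(),2))
    if not hit or w[2]<7.5: ok=True; break
    if bot.read_clock()>40: break
print(ok,bot.read_joint_positions()[5],bot.read_moment())
```

```text
-4 True [-0.1   0.37  9.32] [ 0.9 -2.4 15.3] 12.49
-8 True [-0.05 -0.11  8.86] [ 0.6 -1.5 11.4] 12.95
-12 True [ 0.01 -0.28  7.46] [-0.4  0.5  3.4] 13.44
True -0.5269059756053512 [ 0.02911191  0.24521782 -0.18718824]
```

Run:
```python
from place import *
for phi in (-12,-14,-16,-18):
    p,q=pose(8,phi); 
    if phi<-12: bot.servo_line(pose(where()[2],phi)[0],q,speed=20)
    p,q=pose(-2,phi); hit=bot.servo_line(p,q,speed=15,until_force=12)
    w=where(); print(phi,hit,w,fa(),bot.read_moment().round(2),round(bot.read_clock(),2))
    if w[2]<2: break
```

```text
-12 True [ 0.01 -0.32  7.16] [0.2 0.  7. ] [-0.04  0.29 -0.36] 13.68
-14 True [ 0.14 -0.5   0.06] [ 1.6 -1.2  8.8] [ 0.05  0.47 -0.17] 14.44
```

Run:
```python
from place import *
p,q=pose(-4,-14); print(bot.servo_line(p,q,speed=15,until_force=15),where(),fa())
p,q=pose(0,-14); bot.servo_line(p,q,speed=20); print(where(),fa())
bot.move_gripper(85); bot.dwell(.2); print(bot.read_grip_width(),fa())
p,q=pose(150,-14); bot.servo_line(p,speed=150); bot.dwell(.3)
c,P=cloud("wrist"); cv2.imwrite("pics/w4.png",c["image"])
Q=P[~np.isnan(P).any(-1)]-seat; s=Q@n; r=np.linalg.norm(Q-s[:,None]*n,axis=1)
for lo,hi,a,b in ((0,19,50,75),(30,62,10,35)):
    S=Q[(r>lo+a*0)&(r<(20 if lo==0 else hi))&(s>a)&(s<b)]
    s0=S.mean(0); k=np.linalg.svd(S-s0,full_matrices=False)[2][2]; k*=np.sign(k[2])
    print("height",np.median(S@n),"tilt deg",np.degrees(np.arccos(k@n)),len(S))
print(bot.read_clock(),fa())
```

```text
True [ 0.2  -0.3  -0.04] [ 1.9 -3.6 15.8]
[ 0.11 -0.24  0.1 ] [ 1.1 -4.2  9. ]
84.82036488787013 [-0.9  0.1  0.6]
height 62.29063323002715 tilt deg 0.3105998724361617 2373
height 20.115097680459897 tilt deg 0.015037402838581258 13168
17.1 [-1.  -0.2  0.3]
```

View pics/w4.png

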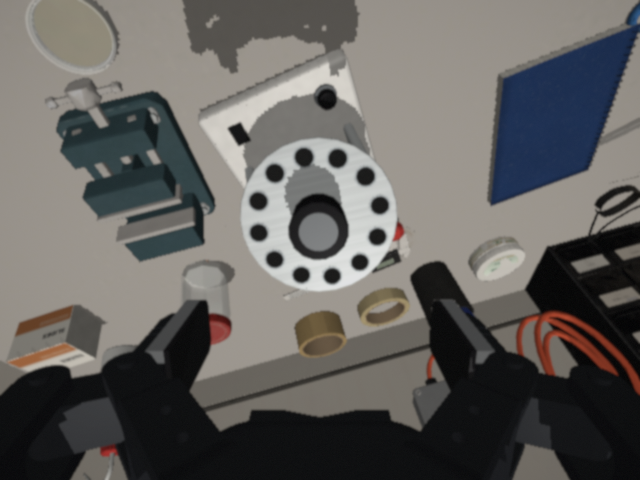

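The wheel sits at (215,320) on the head. Its grip top is 62.3 mm and its plate 20.1 mm above the seat, with no tilt, so it is fully home. The gripper is clear and the bystanders look untouched.

```bash
python3 -c "
from h import *
print(bot.finish_job())"
```

```text
the job is handed in; nothing more can be done
None
```

The wheel is fully home on the rotator's shoulder with its slots over the cross pin. I released it and handed the job in at about 17 s of the 58 s allowed; the bystanders were left where they stood.

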